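Deburr the inner edge of a sawn core tube

TASK

Take the orange deburring tool from its wooden stand and slowly run its tapered head all the way around the inner edge of the aluminium tube standing in the clamp: start at the red mark, go counter-clockwise as seen from above back to the mark, keeping light, steady sideways pressure on the edge and never pressing hard. Then put the tool back in its stand as it was, let go, and leave the tub, stapler and tin where they are.

Things in the scene. Friction and masses are not known exactly. Their poses are not given: they have to be found in the camera images.
- deburrer: Deburring tool upright in the stand. Origin: centre of the underside of its orange handle, z up the handle. Handle 30 x 30 mm square, 57 mm tall. Below the origin a steel neck, 8 mm in diameter, to 24 mm below, then the tapered head: 14 mm in diameter at its top, narrowing evenly to 5 mm at its blunt tip 40 mm below the origin. 100 to 200 g.
- head (a point): The middle of the tapered head, on the tool's axis 32 mm below the handle's underside, 9.5 mm in diameter there. This level of the head should run at the level of the tube's edge, within 5 mm up or down.
- clamp: Grey 130 mm square clamp fixed to the table; its jaws (70 mm high) and a rubber sleeve hold an upright aluminium tube: outer diameter 76 mm, bore 70 mm, top edge 110 mm above the table, bore open down to 14 mm. Origin: clamp's centre at table height, z up, x towards the red mark. The tube is rigid but stands 3.5 mm off the clamp's centre, in an unknown direction.
- mark (a point): The red mark: the top of the red post beside the tube, 12 mm wide, 98 mm high, 52 mm from the clamp's centre along its x. The edge is to be pressed with 2 to 8 N; more than 12 N between the tool and the tube or clamp gouges it.
- stand: Wooden block 72 x 72 mm, 55 mm high, fixed to the table. Origin: centre of its underside at table height, z up. In its top a round hole, 21 mm in diameter and 46 mm deep, in which the tool stands with the handle's underside on the block's top, tool upright and its axis within 6 mm of the block's.
- tub: Dark wooden tub, 190 mm across, 75 mm high, loose; origin at the centre of its underside. Not to be moved.
- stapler: Black and red stapler, 130 mm long along its y, 36 mm wide, 44 mm high, loose; origin at the centre of its underside. Not to be moved.
- tin: Tin, 64 mm across, 85 mm high, loose; origin at the centre of its underside. Not to be moved.

How it is judged:
On the way, in this order (a step that is already met when the one before it is completed fails the run):
1. the head bears on the inner edge at the red mark (within about 7 mm, at 1 N or more, for 0.3 s without a break) (x of head in the frame of clamp between 0.023 and 0.037 m and y of head in the frame of clamp between -0.007 and 0.007 m and z of head in the frame of clamp between 0.104 and 0.116 m and contact force between deburrer and clamp above 1 N), for 0.3 s.
2. the head bears on the inner edge 40 degrees counter-clockwise from the red mark (within about 7 mm, at 1 N or more, for 0.3 s without a break) (x of head in the frame of clamp between 0.016 and 0.03 m and y of head in the frame of clamp between 0.0123 and 0.0263 m and z of head in the frame of clamp between 0.104 and 0.116 m and contact force between deburrer and clamp above 1 N), for 0.3 s.
3. the head bears on the inner edge 80 degrees counter-clockwise from the red mark (within about 7 mm, at 1 N or more, for 0.3 s without a break) (x of head in the frame of clamp between -0.0018 and 0.0122 m and y of head in the frame of clamp between 0.0225 and 0.0365 m and z of head in the frame of clamp between 0.104 and 0.116 m and contact force between deburrer and clamp above 1 N), for 0.3 s.
4. the head bears on the inner edge 120 degrees counter-clockwise from the red mark (within about 7 mm, at 1 N or more, for 0.3 s without a break) (x of head in the frame of clamp between -0.022 and -0.008 m and y of head in the frame of clamp between 0.019 and 0.033 m and z of head in the frame of clamp between 0.104 and 0.116 m and contact force between deburrer and clamp above 1 N), for 0.3 s.
5. the head bears on the inner edge 160 degrees counter-clockwise from the red mark (within about 7 mm, at 1 N or more, for 0.3 s without a break) (x of head in the frame of clamp between -0.0352 and -0.0212 m and y of head in the frame of clamp between 0.0033 and 0.0173 m and z of head in the frame of clamp between 0.104 and 0.116 m and contact force between deburrer and clamp above 1 N), for 0.3 s.
6. the head bears on the inner edge 200 degrees counter-clockwise from the red mark (within about 7 mm, at 1 N or more, for 0.3 s without a break) (x of head in the frame of clamp between -0.0352 and -0.0212 m and y of head in the frame of clamp between -0.0173 and -0.0033 m and z of head in the frame of clamp between 0.104 and 0.116 m and contact force between deburrer and clamp above 1 N), for 0.3 s.
7. the head bears on the inner edge 240 degrees counter-clockwise from the red mark (within about 7 mm, at 1 N or more, for 0.3 s without a break) (x of head in the frame of clamp between -0.022 and -0.008 m and y of head in the frame of clamp between -0.033 and -0.019 m and z of head in the frame of clamp between 0.104 and 0.116 m and contact force between deburrer and clamp above 1 N), for 0.3 s.
8. the head bears on the inner edge 280 degrees counter-clockwise from the red mark (within about 7 mm, at 1 N or more, for 0.3 s without a break) (x of head in the frame of clamp between -0.0018 and 0.0122 m and y of head in the frame of clamp between -0.0365 and -0.0225 m and z of head in the frame of clamp between 0.104 and 0.116 m and contact force between deburrer and clamp above 1 N), for 0.3 s.
9. the head bears on the inner edge 320 degrees counter-clockwise from the red mark (within about 7 mm, at 1 N or more, for 0.3 s without a break) (x of head in the frame of clamp between 0.016 and 0.03 m and y of head in the frame of clamp between -0.0263 and -0.0123 m and z of head in the frame of clamp between 0.104 and 0.116 m and contact force between deburrer and clamp above 1 N), for 0.3 s.
10. the circle is closed: the head bears on the edge at the red mark again (within about 7 mm, at 1 N or more, for 0.3 s without a break) (all of step 1), for 0.3 s.
At the end, for the whole second after the job is handed in: After the full counter-clockwise circle the tool stands in the stand: axis within 8 mm of the stand's axis, handle's underside on the block's top within 4 mm, upright within 0.1 rad, at rest and released; tub, stapler and tin not moved by more than 15 mm (horizontal distance between deburrer and stand below 0.008 m and z of deburrer in the frame of stand between 0.051 and 0.059 m and angle between deburrer's own z axis and vertical below 0.1 rad and linear speed of deburrer below 0.02 m/s and contact force between the fingers and deburrer below 0.1 N); the robot touches nothing.
It fails at once if the tool presses on the tube or clamp with more than 12 N (contact force between deburrer and clamp above 12 N).
It fails at once if the tub is moved by more than 15 mm or tipped (distance of tub from where it was at the start of the episode above 0.015 m or angle between tub's own z axis and vertical above 0.2 rad).
It fails at once if the stapler is moved by more than 15 mm or tipped (distance of stapler from where it was at the start of the episode above 0.015 m or angle between stapler's own z axis and vertical above 0.2 rad).
It fails at once if the tin is moved by more than 15 mm or tipped (distance of tin from where it was at the start of the episode above 0.015 m or angle between tin's own z axis and vertical above 0.2 rad).
It also fails if it takes over 72 s, if anything falls off the work surface, if the arm or the gripper's body presses on something with over 40 N, if the wrist force passes 120 N, or if a joint passes its speed limit or range.

ROBOT

A 6-joint arm with a two-finger parallel gripper is mounted at the origin on the work surface. World frame = base frame: x ahead of the robot, y to its left, z up, the work surface at z = 0. Lengths are in m, angles in rad, forces in N, time in s.
With the tool pointing down it reaches from about 0.375 to 0.9 m from the base axis. Payload 3.1 kg.
Tool frame: the origin (TCP) lies between the finger pads; the fingertips stand 14 mm ahead of it and the grasp point (between the pads) lies 5 mm behind it (robot.finger_overhang is the distance from the TCP to the fingertips, in m); z points along the fingers, y is the line along which they close (so a half turn about z gives the same grasp; the last joint's range is limited). The gripper opens to 87 mm and grips with 3 to 60 N. Pads are 19 mm wide; open, the fingers measure 117 mm over their backs; the gripper's body (75 mm by 190 mm) begins 51 mm behind the grasp point.
Start: joints at [0.965, 0.527, 1.433, -0, 1.181, -0.178], TCP at [0.259, 0.569, 0.237] pointing down, gripper open.
Joint ranges: [-3.08, 3.08], [-0.75, 2.2], [0.22, 2.44], [-1.43, 4.57], [0, 2.65], [-2.85, 2.85]. Speed limits (rad/s): [2.79, 2.79, 3.14, 3.14, 3.14, 3.14].

INTERFACE

Orientations are given as a unit quaternion [x, y, z, w].
In Python, from rig import monitor, cams, workorder, robot gives the robot as it stands.
- The arm moves only by the tool send_rows, never from a script. Its argument "moves" is one flat list of numbers, 7 for each row, row after row: the opening, from 0 (shut) to 1 (fully open), then the shift along the world's x, y, z in cm, then the turn, a rotation vector about the world's x, y, z in rad. A call has 1 to 5 rows; each row is the pose to reach, as a shift and turn from the pose commanded when the call began; what a row does not reach only later rows make up. A row lasts 1/12 s, in which the tool goes at most 41.7 mm and 7.16 degrees, less where a joint would pass 70% of its speed; a pose out of reach is approached as far as the arm can. A call with a gripper value outside its range is refused whole. The fingers move at their own pace and stop on an object; "grip_force" is the grip in N (left out, the last holds). Time passes only in rows, so rows that repeat a pose let the fingers close. It gives the time, the measured TCP pose, the force, the opening and the grip force at its end, in the units of the state.
- monitor.get_obs(): the state, without advancing time (a new reading comes with each control period).
- cams.camera(name): name is "scene" or "top"; returns a dict with "pixels" (420x560x3 uint8, blue, green, red), "range_z" (420x560 float32, m along the optical axis (not along the pixel's ray), 0 where there is no reading), "fovy" (degrees; the focal length in pixels is half the picture's height over the tangent of half this angle, whatever the lens; pixels are square), "cx", "cy" (the principal point, pixels), "rvec" (rotation vector, rad) and "tvec" (3), from world to camera coordinates, as OpenCV has them. Camera axes: x right, y down, z forward; pixel columns grow to the right and rows downward; lengths in m; the calibration is good to about 2 mm. A picture is of the moment at which its call begins.
- workorder.hand_in(): hands the job in; it is judged then, once.
The state is a dict: "time": time; "q": joint angles; "joint_velocities": joint speeds; "joint_torque": joint torques, N m; "position": TCP position; "tool_rot": TCP orientation; "ft_force": force on the tool from outside, world axes, zero at the start; "moment": the same for the moment, N m; "grip_width": finger opening in m; "grip_force": force on a finger pad.
Only numpy, scipy, OpenCV 4.12 (cv2) and the standard library are available. Lean on these libraries where they do the work, as an engineer would, in place of code of your own. Each camera call takes 0.05 s, during which the arm holds its last target. There are 200 camera calls.

## Working session

There is one attempt and no reset: what is moved stays moved. The work goes in short steps, Python scripts to look and compute and a tool call to move; the robot and the scene stay as the last step left them, time stands still between calls to the robot, and variables do not carry over. Pictures are saved under pics/ and viewed, at most 10 in all, crops included, and the job is handed in when it is done.

Besides the shell and the picture viewer there is one more tool, called after "Call:" as name(argument=value, ...), one argument or row to a line, values as JSON. send_rows: Moves the arm, as the interface text tells. Its arguments: {"type":"object","properties":{"moves":{"type":"array","items":{"type":"number"}},"grip_force":{"type":"number"}},"required":["moves"]}

```bash
ls; mkdir -p pics; cat > h.py <<'E'
import numpy as np, cv2
from rig import monitor, cams, workorder, robot
def cam(n):
    c=cams.camera(n); c['f']=210/np.tan(np.radians(c['fovy'])/2)
    c['R']=cv2.Rodrigues(np.array(c['rvec'],float))[0]; c['t']=np.array(c['tvec'],float).ravel(); return c
def ray(c,u,v,z):
    o=-c['R'].T@c['t']; d=c['R'].T@np.array([(u-c['cx'])/c['f'],(v-c['cy'])/c['f'],1]); return o+d*(z-o[2])/d[2]
def cloud(c):
    v,u=np.mgrid[:420,:560]; Z=c['range_z']
    P=np.stack([(u-c['cx'])/c['f']*Z,(v-c['cy'])/c['f']*Z,Z],-1)
    W=(P-c['t'])@c['R']; W[Z==0]=np.nan; return W
E
python3 - <<'E'
from h import *
for n in('top','scene'):
    c=cam(n); cv2.imwrite(f'pics/{n}1.png',c['pixels']); print(n,c['fovy'],c['cx'],c['cy'],-c['R'].T@c['t'],c['R'][2]); np.save(f'{n}1.npy',cloud(c))
o=monitor.get_obs(); print(o)
E
```

```text
pics
top 50.91088920757582 276.296135479929 206.6987698697167 [0.4954235  0.0279139  1.45594719] [ 1.06230846e-01 -3.60689806e-04 -9.94341429e-01]
scene 47.93187779628502 283.3556797921351 209.93416396406644 [ 1.43958887 -0.51823207  0.82717098] [-0.67788084  0.4297339  -0.59649505]
{'time': 0.1, 'q': array([ 9.64492306e-01,  5.28407172e-01,  1.43377454e+00, -8.65132742e-07,
        1.18138990e+00, -1.78491740e-01]), 'joint_velocities': array([-0.00067482, -0.00192518, -0.00346641, -0.00102159, -0.00133044,
        0.00219908]), 'joint_torque': array([-6.65865919e-04, -4.40986776e+01, -1.77152413e+01,  6.34601084e-02,
        5.34974691e-02, -4.03646038e-05]), 'position': array([0.25890402, 0.56815946, 0.23564847]), 'tool_rot': array([ 2.12278361e-01,  9.77208738e-01, -9.14423481e-04, -3.78011043e-04]), 'ft_force': array([ 0.85795254, -0.20101149, -1.05111219]), 'moment': array([-0.00737628, -0.00557746, -0.013438  ]), 'grip_force': 0.0, 'grip_width': 0.08693544229417939}
```

View pics/top1.png

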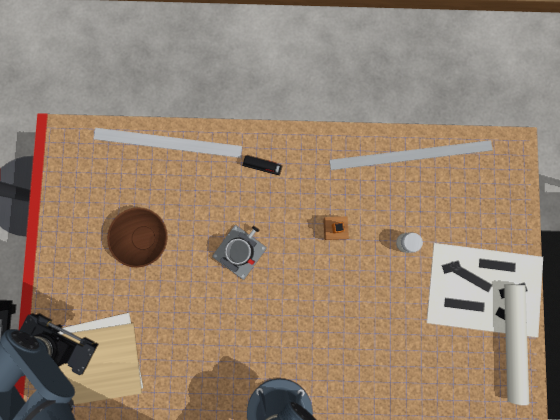

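View pics/scene1.png

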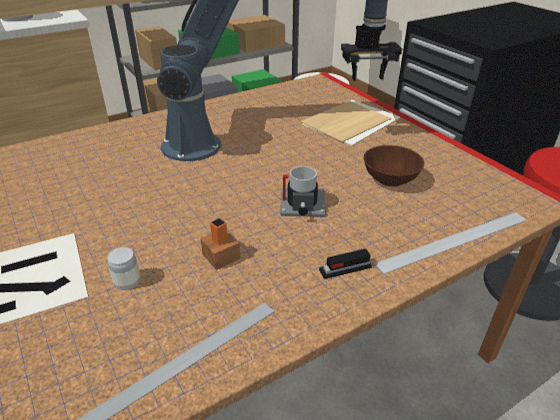

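Top: clamp and tube near (239,251), red mark ~(250,262), stand with tool (336,228), tin (411,242), stapler (262,165) and tub (137,238). In the scene view, the red post is left of the tube at ~(285,187) and the tool is at (219,230).

```bash
cat > m.py <<'E'
from h import *
for n in('top','scene'):
    I=cv2.imread(f'pics/{n}1.png'); W=np.load(f'{n}1.npy'); z=W[...,2]
    hsv=cv2.cvtColor(I,cv2.COLOR_BGR2HSV)
    v,u=np.mgrid[:420,:560]
    cu,cv_=(239,251) if n=='top' else (302,190)
    near=(abs(u-cu)<35)&(abs(v-cv_)<35)
    rim=near&(z>.103)&(z<.117)
    p=W[rim]; print(n,'rim',len(p),p.min(0),p.max(0))
    A=np.c_[2*p[:,:2],np.ones(len(p))]; s=np.linalg.lstsq(A,(p[:,:2]**2).sum(1),rcond=None)[0]; print(' circ',s[:2],np.sqrt(s[2]+s[0]**2+s[1]**2))
    red=near&((hsv[...,0]<8)|(hsv[...,0]>172))&(hsv[...,1]>140)&(hsv[...,2]>80)
    print(' red',red.sum(),np.median(W[red],0),W[red].max(0),u[red].mean(),v[red].mean())
    r2=red&(z>.09); print(' redtop',r2.sum(),W[r2].mean(0) if r2.any() else None)
    base=near&(z>.008)&(z<.05); b=W[base]; 
    k=cv2.minAreaRect((W[near&(z>.008)][:,:2]*1000).astype(np.float32)); print(' clamprect',k)
    for (lo,hi) in((.008,.02),(.02,.035),(.06,.08)):
        q=W[near&(z>lo)&(z<hi)]; 
        if len(q)>4: print(' ',lo,len(q),cv2.minAreaRect((q[:,:2]*1000).astype(np.float32)),np.median(q[:,2]))
    cu,cv_=(336,228) if n=='top' else (219,240)
    near=(abs(u-cu)<28)&(abs(v-cv_)<35)
    for (lo,hi) in((.045,.06),(.106,.118)):
        q=W[near&(z>lo)&(z<hi)]; print(' stand',lo,len(q),cv2.minAreaRect((q[:,:2]*1000).astype(np.float32)),np.median(q[:,2]))
I=cv2.imread('pics/top1.png')
cv2.imwrite('pics/crop.png',np.hstack([cv2.resize(I[x-35:x+35,y-35:y+35],(399,399),interpolation=cv2.INTER_CUBIC) for x,y in((251,239),(228,336))]))
E
python3 m.py
```

```text
top rim 81 [0.46453277 0.10356072 0.10307272] [0.53765194 0.17689224 0.11633933]
 circ [0.50137971 0.1409652 ] 0.036548586196149216
 red 22 [0.47152344 0.10309439 0.09731116] [0.4775947  0.11408183 0.10150323] 250.36363636363637 261.1363636363636
 redtop 19 [0.47082792 0.10116132 0.09817535]
 clamprect ((501.81549072265625, 159.54400634765625), (204.27789306640625, 207.4565887451172), 89.52734375)
  0.008 1007 ((501.81549072265625, 159.54400634765625), (204.27789306640625, 207.4565887451172), 89.52734375) 0.013215047218410379
  0.02 40 ((512.18017578125, 137.29110717773438), (122.21611785888672, 150.92205810546875), 54.49356460571289) 0.024270371109428476
  0.06 317 ((495.132080078125, 137.288330078125), (101.08222961425781, 112.70536041259766), 55.612510681152344) 0.06907570465006244
 stand 0.045 391 ((584.5394287109375, -166.15013122558594), (71.7645034790039, 72.8324203491211), 4.596659183502197) 0.05431434662109074
 stand 0.106 91 ((582.9757080078125, -165.47927856445312), (29.43942642211914, 29.473417282104492), 12.290853500366211) 0.11059924710452712
scene rim 161 [0.46259141 0
[... 317 characters left out ...]
 55.757259368896484)
  0.008 489 ((500.68560791015625, 144.11302185058594), (129.7779083251953, 139.27191162109375), 55.61409378051758) 0.014339787024331606
  0.02 126 ((533.3457641601562, 135.6773223876953), (147.30665588378906, 114.5828857421875), 81.4509506225586) 0.027254804943083865
  0.06 355 ((504.8406066894531, 130.38218688964844), (99.84146881103516, 97.95520782470703), 49.38379669189453) 0.07056279237995705
 stand 0.045 484 ((586.5435791015625, -166.8284149169922), (75.97513580322266, 73.74050903320312), 3.9179816246032715) 0.055222924261980166
 stand 0.106 106 ((584.8414306640625, -166.38478088378906), (31.74733543395996, 31.27804946899414), 7.0978288650512695) 0.11217582640915474
```

View pics/crop.png

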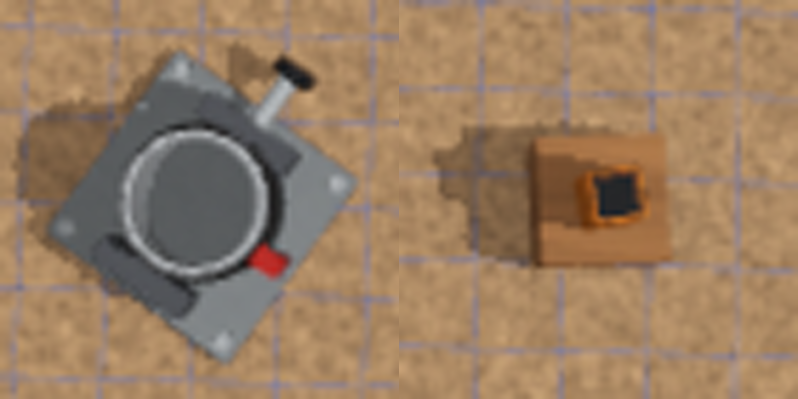

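Crop: the tube ring is centred at ~(197,203) in the left crop, with the red mark at (268,261). The tool's black top is at (616,195) on the right, yawed about 9°. My estimates:

| Item | Position (m) or angle |
|---|---|
| Tool handle | (0.584, −0.166), yaw 9° |
| Tube centre | (0.502, 0.141) |
| Clamp centre | (0.501, 0.1445) |
| Mark direction | −124.5° |

I'm moving towards the stand now.

Call:
send_rows(
  moves=[1,1.6,-3.7,0,0,0,-0.1,1,3.2,-7.4,0,0,0,-0.2,1,4.9,-11,0,0,0,-0.3,1,6.5,-14.7,0,0,0,-0.4,1,8.1,-18.4,0,0,0,-0.493],
  grip_force=60,
)

```text
time: 0.52
position: [0.3403, 0.3829, 0.2362]
tool_rot: [0.446, 0.895, -0.0, -0.0]
ft_force: [1.4, 0.3, 1.2]
grip_width: 0.0869
grip_force: 0.0
```

Call:
send_rows(
  moves=[1,1.6,-3.7,0,0,0,-0.1,1,3.2,-7.4,0,0,0,-0.2,1,4.9,-11,0,0,0,-0.3,1,6.5,-14.7,0,0,0,-0.4,1,8.1,-18.4,0,0,0,-0.493],
)

```text
time: 0.93
position: [0.4214, 0.1988, 0.2364]
tool_rot: [0.651, 0.759, -0.0, -0.0]
ft_force: [0.6, 0.2, -1.3]
grip_width: 0.0871
grip_force: 0.0
```

Call:
send_rows(
  moves=[1,1.6,-3.7,0,0,0,0,1,3.2,-7.4,0,0,0,0,1,4.9,-11,0,0,0,0,1,6.5,-14.7,0,0,0,0,1,8.1,-18.4,0,0,0,0],
)

```text
time: 1.35
position: [0.5024, 0.0147, 0.2363]
tool_rot: [0.65, 0.76, -0.0, -0.0]
ft_force: [1.7, 1.3, 0.5]
grip_width: 0.0871
grip_force: 0.0
```

Call:
send_rows(
  moves=[1,1.6,-3.7,-1,0,0,0,1,3.2,-7.4,-2,0,0,0,1,4.9,-11,-3,0,0,0,1,6.5,-14.7,-4,0,0,0,1,8.2,-18.2,-5,0,0,0],
)

```text
time: 1.77
position: [0.5843, -0.1674, 0.1856]
tool_rot: [0.65, 0.76, -0.0, -0.0]
ft_force: [1.7, 0.1, 0.7]
grip_width: 0.0871
grip_force: 0.0
```

```bash
python3 - <<'E'
from h import *
from scipy.spatial.transform import Rotation as Ro
for i in range(3): o=monitor.get_obs(); print(o['position'],Ro.from_quat(o['tool_rot']).as_matrix()[:,1:].T.round(4).tolist(),o['ft_force'])
c=cam('scene'); print(monitor.get_obs()['ft_force'],monitor.get_obs()['position']); cv2.imwrite('pics/a.png',c['pixels'][170:290,140:300].repeat(4,0).repeat(4,1))
E
```

```text
[ 0.58431055 -0.16743336  0.1855791 ] [[0.9878, 0.1557, -0.0009], [-0.0009, 0.0004, -1.0]] [1.73480704 0.05704294 0.69684267]
[ 0.58431055 -0.16743336  0.1855791 ] [[0.9878, 0.1557, -0.0009], [-0.0009, 0.0004, -1.0]] [1.73480704 0.05704294 0.69684267]
[ 0.58431055 -0.16743336  0.1855791 ] [[0.9878, 0.1557, -0.0009], [-0.0009, 0.0004, -1.0]] [1.73480704 0.05704294 0.69684267]
[ 4.43094589 -4.93231398  0.69585433] [ 0.58818558 -0.17506273  0.18389424]
```

Call:
send_rows(
  moves=[1,0,-0.1,0,0,0,0,1,0,-0.1,-2.5,0,0,0,1,0,-0.1,-5,0,0,0,1,0,-0.1,-5.5,0,0,0,1,0,-0.1,-5.5,0,0,0],
)

```text
time: 2.23
position: [0.5822, -0.1645, 0.1298]
tool_rot: [0.649, 0.761, -0.001, -0.003]
ft_force: [-0.3, -0.0, 0.2]
grip_width: 0.087
grip_force: 0.0
```

```bash
python3 - <<'E'
from h import *
c=cam('scene'); o=monitor.get_obs(); print(o['ft_force'],o['position']); cv2.imwrite('pics/a2.png',cv2.resize(c['pixels'][150:290,130:310],None,fx=4,fy=4))
E
```

```text
[-0.04547908  0.06596747 -0.24834289] [ 0.58348301 -0.16509697  0.13127867]
```

View pics/a2.png

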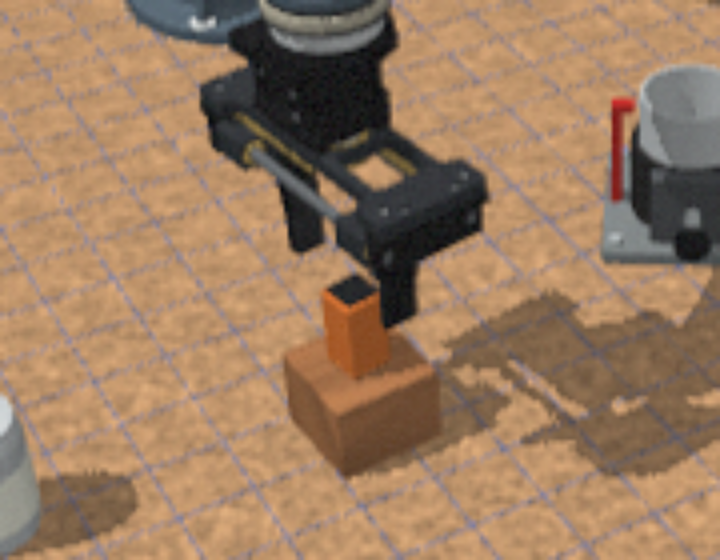

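The fingers straddle the handle: tips at ~(305,250) and (398,322), handle top at (355,290), so it is centred. Descending and gripping.

Call:
send_rows(
  moves=[1,0,-0.1,-1.5,0,0,0,1,0,-0.1,-3,0,0,0,1,0,-0.1,-4.5,0,0,0,1,0,-0.1,-5.6,0,0,0,1,0,-0.1,-5.6,0,0,0],
)

```text
time: 2.7
position: [0.5836, -0.1666, 0.0749]
tool_rot: [0.649, 0.761, -0.0, -0.001]
ft_force: [-0.8, 0.3, 0.2]
grip_width: 0.0871
grip_force: 0.0
```

Call:
send_rows(
  moves=[0.2,0,0,0,0,0,0,0.2,0,0,0,0,0,0,0.2,0,0,0,0,0,0,0.2,0,0,0,0,0,0,0.2,0,0,0,0,0,0],
  grip_force=60,
)

```text
time: 3.12
position: [0.5847, -0.1675, 0.0763]
tool_rot: [0.649, 0.76, 0.0, 0.001]
ft_force: [-1.2, -0.3, 0.6]
grip_width: 0.0619
grip_force: 0.0
```

Call:
send_rows(
  moves=[0.2,0,0,0,0,0,0,0.2,0,0,0,0,0,0,0.2,0,0,0,0,0,0,0.2,0,0,0,0,0,0,0.2,0,0,0,0,0,0],
)

```text
time: 3.53
position: [0.5842, -0.1673, 0.0755]
tool_rot: [0.649, 0.76, -0.0, -0.0]
ft_force: [-0.1, -0.4, 0.0]
grip_width: 0.0297
grip_force: 59.6
```

```bash
python3 - <<'E'
from h import *
o=monitor.get_obs(); print(o)
E
```

```text
{'time': 3.5333, 'q': array([-4.62646160e-01,  7.19055274e-01,  1.59782084e+00, -4.25524755e-05,
        8.24954108e-01, -6.19623242e-01]), 'joint_velocities': array([ 3.88244948e-05,  3.96713604e-04,  1.84512497e-03,  6.79266623e-04,
       -8.21700467e-04, -1.95508495e-03]), 'joint_torque': array([-2.29413563e-02, -4.57860696e+01, -1.15306726e+01,  3.62875673e-02,
        5.81809937e-02, -3.99725235e-03]), 'position': array([ 0.58416307, -0.16732109,  0.0755036 ]), 'tool_rot': array([ 6.49476053e-01,  7.60382037e-01, -4.38892966e-05, -1.11479686e-04]), 'ft_force': array([-0.0785389 , -0.42881009,  0.00783673]), 'moment': array([-0.05157381, -0.0038282 ,  0.01997487]), 'grip_force': 59.58944907411933, 'grip_width': 0.029696914856390606}
```

Call:
send_rows(
  moves=[0.2,0,0,1.5,0,0,0,0.2,0,0,4,0,0,0,0.2,0,0,7.5,0,0,0,0.2,0,0,11,0,0,0,0.2,0,0,13.5,0,0,0],
)

```text
time: 3.95
position: [0.5848, -0.1675, 0.213]
tool_rot: [0.649, 0.76, 0.0, 0.001]
ft_force: [1.2, -1.7, -1.1]
grip_width: 0.0295
grip_force: 59.6
```

Call:
send_rows(
  moves=[0.2,-0.3,1,0.2,0,0,0,0.2,-0.8,3,0.2,0,0,0,0.2,-1.5,5.5,0.2,0,0,0,0.2,-2.1,8,0.2,0,0,0,0.2,-2.8,10.5,0.2,0,0,0],
)

```text
time: 4.37
position: [0.5546, -0.0607, 0.2111]
tool_rot: [0.65, 0.76, -0.0, -0.001]
ft_force: [0.2, 0.5, -1.0]
grip_width: 0.0295
grip_force: 59.6
```

Call:
send_rows(
  moves=[0.2,-0.7,2.5,0,0,0,0,0.2,-1.3,5,0,0,0,0,0.2,-2,7.5,0,0,0,0,0.2,-2.7,10,0,0,0,0,0.2,-3.3,12.5,0,0,0,0],
)

```text
time: 4.78
position: [0.5211, 0.0643, 0.2111]
tool_rot: [0.649, 0.76, -0.001, -0.002]
ft_force: [0.7, -0.1, -1.3]
grip_width: 0.03
grip_force: 59.6
```

Call:
send_rows(
  moves=[0.2,-0.6,2.5,0,0,0,0,0.2,-1.2,4.5,0,0,0,0,0.2,-1.7,6.3,0,0,0,0,0.2,-2.1,7.7,0,0,0,0,0.2,-2.1,7.7,0,0,0,0],
)

```text
time: 5.2
position: [0.4994, 0.1423, 0.2111]
tool_rot: [0.648, 0.761, -0.001, -0.002]
ft_force: [0.0, -0.3, -2.0]
grip_width: 0.0299
grip_force: 59.6
```

```bash
python3 - <<'E'
from h import *
c=cam('scene'); o=monitor.get_obs(); print(o['ft_force'],o['position'],o['time']); cv2.imwrite('pics/a3.png',cv2.resize(c['pixels'][90:230,220:400],None,fx=4,fy=4))
print(o['joint_torque'])
E
```

```text
[-0.32820029  0.30666044 -1.84296604] [0.50032139 0.14093752 0.21130217] 5.25
[  0.83407894 -37.28553772 -15.16736269   0.1898424    0.09266456
   0.05421254]
```

View pics/a3.png

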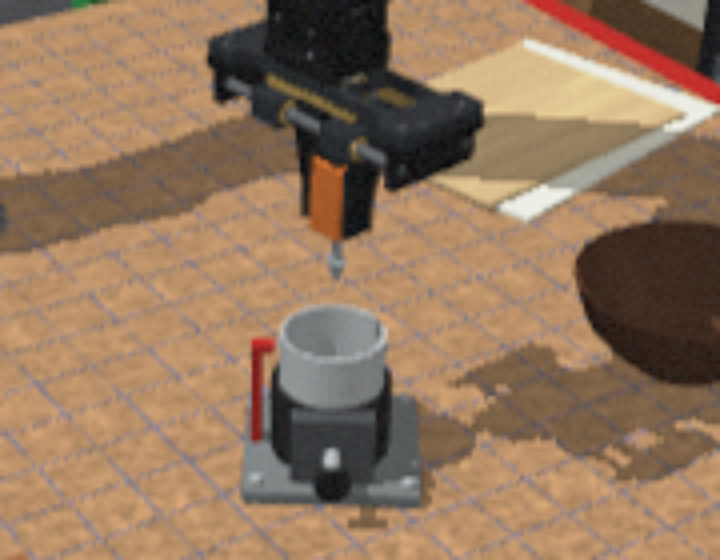

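The tool hangs straight, with its tip at (337,278) above the tube centre (334,335). The red post is to the left at (260,345). Next I lower the head inside the bore and go part of the way towards the mark.

Call:
send_rows(
  moves=[0.2,0,0,-1.2,0,0,0,0.2,0,0,-2.5,0,0,0,0.2,0,0,-4,0,0,0,0.2,0,0,-5,0,0,0,0.2,0,0,-5,0,0,0],
)

```text
time: 5.67
position: [0.5005, 0.1388, 0.1601]
tool_rot: [0.65, 0.76, -0.002, -0.002]
ft_force: [-0.6, 0.6, -0.7]
grip_width: 0.0298
grip_force: 59.6
```

Call:
send_rows(
  moves=[0.2,-0.3,-0.4,0,0,0,0,0.2,-0.6,-0.8,0,0,0,0,0.2,-0.9,-1.3,0,0,0,0,0.2,-1.2,-1.8,0,0,0,0,0.2,-1.25,-1.8,0,0,0,0],
)

```text
time: 6.08
position: [0.4891, 0.1206, 0.1631]
tool_rot: [0.65, 0.76, -0.0, 0.0]
ft_force: [-0.3, 0.6, -1.8]
grip_width: 0.0296
grip_force: 59.6
```

Call:
send_rows(
  moves=[0.2,0,0,0,0,0,0,0.2,0,0,0,0,0,0,0.2,0,0,0,0,0,0,0.2,0,0,0,0,0,0,0.2,0,0,0,0,0,0],
)

```text
time: 6.5
position: [0.4899, 0.1219, 0.1626]
tool_rot: [0.649, 0.76, 0.0, 0.0]
ft_force: [-0.6, -0.3, -1.3]
grip_width: 0.0295
grip_force: 59.6
```

```bash
python3 - <<'E'
from h import *
o=monitor.get_obs(); print(o['ft_force'],o['position'],o['time'],o['moment'])
E
```

```text
[-0.55443199 -0.25971994 -1.28188058] [0.48990646 0.12186665 0.16258275] 6.5 [0.0089361  0.0830574  0.02353878]
```

Call:
send_rows(
  moves=[0.2,-0.07,-0.1,0,0,0,0,0.2,-0.14,-0.2,0,0,0,0,0.2,-0.2,-0.3,0,0,0,0,0.2,-0.27,-0.4,0,0,0,0,0.2,-0.34,-0.5,0,0,0,0],
)

```text
time: 6.92
position: [0.4863, 0.1166, 0.1625]
tool_rot: [0.649, 0.76, -0.0, -0.0]
ft_force: [-0.1, -0.4, -1.8]
grip_width: 0.0296
grip_force: 59.6
```

Call:
send_rows(
  moves=[0.2,-0.015,-0.02,0,0,0,0,0.2,-0.03,-0.04,0,0,0,0,0.2,-0.04,-0.06,0,0,0,0,0.2,-0.055,-0.08,0,0,0,0,0.2,-0.055,-0.08,0,0,0,0],
)

```text
time: 7.33
position: [0.4858, 0.1158, 0.1626]
tool_rot: [0.649, 0.76, 0.0, 0.0]
ft_force: [-0.2, -0.1, -1.8]
grip_width: 0.0295
grip_force: 59.6
```

Call:
send_rows(
  moves=[0.2,-0.015,-0.02,0,0,0,0,0.2,-0.03,-0.04,0,0,0,0,0.2,-0.04,-0.06,0,0,0,0,0.2,-0.055,-0.08,0,0,0,0,0.2,-0.055,-0.08,0,0,0,0],
)

```text
time: 7.75
position: [0.4852, 0.1151, 0.1625]
tool_rot: [0.649, 0.76, -0.0, -0.0]
ft_force: [0.2, 1.4, -2.1]
grip_width: 0.0298
grip_force: 59.6
```

Call:
send_rows(
  moves=[0.2,-0.015,-0.02,0,0,0,0,0.2,-0.03,-0.04,0,0,0,0,0.2,-0.03,-0.04,0,0,0,0,0.2,-0.03,-0.04,0,0,0,0],
)

```text
time: 8.08
position: [0.485, 0.1147, 0.1626]
tool_rot: [0.65, 0.76, 0.0, 0.0]
ft_force: [-0.2, -0.0, -1.3]
grip_width: 0.0298
grip_force: 59.6
```

Call:
send_rows(
  moves=[0.2,-0.015,-0.02,0,0,0,0,0.2,-0.03,-0.04,0,0,0,0,0.2,-0.04,-0.06,0,0,0,0,0.2,-0.04,-0.06,0,0,0,0],
)

```text
time: 8.42
position: [0.4848, 0.1142, 0.1626]
tool_rot: [0.65, 0.76, 0.0, 0.0]
ft_force: [0.5, 0.9, -1.1]
grip_width: 0.0299
grip_force: 59.6
```

```bash
python3 - <<'E'
from h import *
for i in range(3):
  o=monitor.get_obs(); print(o['ft_force'],o['position'],o['time'],o['moment']); 
  if i<2: cams.camera('top')
E
```

```text
[ 0.52084803  0.88225879 -1.11551169] [0.4847518  0.11422586 0.16258212] 8.4167 [ 0.12195118 -0.1204804   0.02339999]
[ 0.70908091  0.47327109 -2.14180616] [0.48473486 0.11423256 0.16260087] 8.4667 [ 0.13116143 -0.10515843 -0.00296312]
[ 0.98734485  1.9131337  -2.82236967] [0.48474019 0.11424226 0.16260018] 8.5167 [ 0.14429722 -0.05997154  0.02186801]
```

```bash
cat > r.py <<'E'
from h import *
import sys
n=int(sys.argv[1]) if len(sys.argv)>1 else 3
F=[];M=[];P=[]
for i in range(n+1):
    o=monitor.get_obs(); F.append(o['ft_force']);M.append(o['moment']);P.append(o['position'])
    if i<n: cams.camera('top')
M0=np.array([.009,.083,.0235]); m=np.mean(M,0)-M0
print('t',round(o['time'],2),'P',np.mean(P,0).round(5),'F',np.mean(F,0).round(2),'M-M0',m.round(3),'|Mxy|',np.hypot(*m[:2]).round(3),'dirF(M)',np.degrees(np.arctan2(m[0],-m[1])).round(0))
E
python3 r.py 4
```

```text
t 8.72 P [0.48473 0.11421 0.16259] F [ 0.94  2.01 -1.81] M-M0 [ 0.188 -0.181 -0.02 ] |Mxy| 0.261 dirF(M) 46.0
```

Call:
send_rows(
  moves=[0.2,-0.02,-0.03,0,0,0,0,0.2,-0.02,-0.03,0,0,0,0],
)

```text
time: 8.88
position: [0.4847, 0.114, 0.1626]
tool_rot: [0.65, 0.76, 0.0, 0.0]
ft_force: [0.8, 1.8, -2.1]
grip_width: 0.0301
grip_force: 59.6
```

```bash
python3 r.py 4
```

```text
t 9.08 P [0.48464 0.114   0.16262] F [ 1.34  2.61 -1.95] M-M0 [ 0.491 -0.316 -0.006] |Mxy| 0.584 dirF(M) 57.0
```

```bash
cat > p.py <<'E'
from h import *
import sys,json,os
from scipy.optimize import least_squares
# args: last shift dx dy (cm), deg per row, target N, n reads
dx,dy,dphi,N=map(float,sys.argv[1:5]); n=int(sys.argv[5]) if len(sys.argv)>5 else 3
S=json.load(open('s.json')) if os.path.exists('s.json') else {'c':[.4841,.1141],'log':[]}
c=np.array(S['c'])+np.array([dx,dy])/100; F=[];P=[]
for i in range(n+1):
    o=monitor.get_obs(); F.append(o['ft_force'][:2]);P.append(o['position'])
    if i<n: cams.camera('top')
F=np.mean(F,0)-[-.3,-.1]; S['c']=c.tolist(); S['log'].append([*c,*F]); json.dump(S,open('s.json','w'))
L=np.array(S['log'])
def res(p):
    d=L[:,:2]*1e3-p[:2]; r=np.hypot(*d.T); fr=-(L[:,2:]*d).sum(1)/r
    return np.r_[(r-p[3]-fr*p[2])/.1,(p[0]-501.4)/1.5,(p[1]-139.9)/1.5,(p[2]-.25)/.05,(p[3]-30.25)/.3]
p=least_squares(res,[501.4,139.9,.25,30.25]).x
d=c*1e3-p[:2]; r=np.hypot(*d); e=d/r; phi=np.arctan2(d[1],d[0])
C=np.array([502.1,143.2]); u=np.radians(-124.4); h=c*1e3-C
print('t',round(o['time'],2),'z',round(P[-1][2],4),'F',F.round(2),'|F|',np.hypot(*F).round(2),'Fn',(-F@e).round(2),'Ft',(F@[-e[1],e[0]]).round(2),'phi rel',(np.degrees(phi)+124.4).round(1),'clampframe',(h@[np.cos(u),np.sin(u)]).round(1),(h@[-np.sin(u),np.cos(u)]).round(1))
print('T,1/k,R',p.round(2))
R1=p[3]+N*p[2]
for k in range(1,11):
    a=phi+np.radians(dphi*k); rr=r+(R1-r)*min(k,4)/4
    print(((p[:2]+rr*np.array([np.cos(a),np.sin(a)])-c*1e3)/10).round(3),end=' ')
E
python3 p.py 0 0 3 4.2
```

```text
t 9.23 z 0.1626 F [1.4  3.12] |F| 3.42 Fn 3.37 Ft -0.57 phi rel 0.6 clampframe 34.2 1.6
T,1/k,R [5.0142e+02 1.3992e+02 2.5000e-01 3.0250e+01]
[ 0.135 -0.092] [ 0.275 -0.176] [ 0.419 -0.253] [ 0.567 -0.323] [ 0.721 -0.38 ] [ 0.877 -0.429] [ 1.036 -0.469] [ 1.196 -0.501] [ 1.359 -0.525] [ 1.522 -0.541]
```

Call:
send_rows(
  moves=[0.2,0.13,-0.09,0,0,0,0,0.2,0.27,-0.17,0,0,0,0,0.2,0.42,-0.25,0,0,0,0,0.2,0.57,-0.32,0,0,0,0,0.2,0.57,-0.32,0,0,0,0],
)

```text
time: 9.65
position: [0.4902, 0.1107, 0.1626]
tool_rot: [0.65, 0.76, 0.0, -0.0]
ft_force: [0.8, 4.0, -0.0]
grip_width: 0.0301
grip_force: 59.6
```

```bash
python3 p.py 0.57 -0.32 3 4
```

```text
t 9.8 z 0.1626 F [1.37 4.78] |F| 4.98 Fn 4.96 Ft -0.37 phi rel 14.1 clampframe 33.6 8.1
T,1/k,R [5.0070e+02 1.4038e+02 2.4000e-01 3.0250e+01]
[ 0.157 -0.048] [ 0.317 -0.087] [ 0.478 -0.118] [ 0.64  -0.141] [ 0.802 -0.16 ] [ 0.965 -0.171] [ 1.129 -0.173] [ 1.292 -0.167] [ 1.455 -0.152] [ 1.616 -0.129]
```

Call:
send_rows(
  moves=[0.2,0.16,-0.05,0,0,0,0,0.2,0.32,-0.09,0,0,0,0,0.2,0.48,-0.12,0,0,0,0,0.2,0.64,-0.14,0,0,0,0,0.2,0.8,-0.16,0,0,0,0],
)

```text
time: 10.22
position: [0.4969, 0.109, 0.1623]
tool_rot: [0.649, 0.76, -0.001, -0.001]
ft_force: [-0.7, 2.5, -0.5]
grip_width: 0.0298
grip_force: 59.6
```

```bash
python3 p.py 0.8 -0.16 3 4
```

```text
t 10.37 z 0.1624 F [-0.63  3.61] |F| 3.67 Fn 3.53 Ft -0.99 phi rel 28.7 clampframe 30.4 15.6
T,1/k,R [5.0090e+02 1.4024e+02 2.3000e-01 3.0250e+01]
[ 0.162 -0.014] [ 0.325 -0.02 ] [ 0.488 -0.018] [ 0.651 -0.006] [0.813 0.016] [0.973 0.046] [1.132 0.085] [1.288 0.132] [1.442 0.187] [1.592 0.251]
```

Call:
send_rows(
  moves=[0.2,0.16,-0.01,0,0,0,0,0.2,0.32,-0.02,0,0,0,0,0.2,0.49,-0.02,0,0,0,0,0.2,0.65,0,0,0,0,0.2,0.81,0.02,0,0,0,0],
)

```text
validation failed for argument at $.mo...
```

```bash
python3 p.py 0.81 0.02 3 4
```

```text
t 10.52 z 0.1624 F [-0.75  4.35] |F| 4.42 Fn 4.42 Ft -0.02 phi rel 44.0 clampframe 25.7 22.2
T,1/k,R [5.0072e+02 1.4025e+02 2.3000e-01 3.0220e+01]
[0.16  0.033] [0.318 0.074] [0.473 0.123] [0.626 0.18 ] [0.776 0.244] [0.922 0.315] [1.065 0.394] [1.203 0.481] [1.336 0.575] [1.465 0.675]
```

The move was refused because row 4 was one number short, so I'm undoing the state entry and resending it.

```bash
python3 - <<'E'
import json
S=json.load(open('s.json')); S['log'].pop(); S['c']=S['log'][-1][:2]; json.dump(S,open('s.json','w')); print(S['c'])
E
```

```text
[0.49779999999999996, 0.1093]
```

Call:
send_rows(
  moves=[0.2,0.16,-0.01,0,0,0,0,0.2,0.32,-0.02,0,0,0,0,0.2,0.49,-0.02,0,0,0,0,0.2,0.65,0,0,0,0,0,0.2,0.81,0.02,0,0,0,0],
)

```text
time: 10.93
position: [0.5061, 0.1089, 0.1625]
tool_rot: [0.649, 0.76, -0.0, -0.0]
ft_force: [-1.2, 2.5, -1.4]
grip_width: 0.0298
grip_force: 59.6
```

```bash
python3 p.py 0.81 0.02 3 4
```

```text
t 11.08 z 0.1625 F [-0.21  2.26] |F| 2.27 Fn 2.26 Ft 0.13 phi rel 43.0 clampframe 25.7 22.2
T,1/k,R [5.0128e+02 1.4007e+02 2.1000e-01 3.0340e+01]
[0.161 0.022] [0.32  0.052] [0.479 0.09 ] [0.635 0.137] [0.786 0.199] [0.934 0.268] [1.078 0.345] [1.218 0.429] [1.353 0.521] [1.483 0.619]
```

Call:
send_rows(
  moves=[0.2,0.16,0.015,0,0,0,0,0.2,0.32,0.045,0,0,0,0,0.2,0.48,0.08,0,0,0,0,0.2,0.64,0.13,0,0,0,0,0.2,0.79,0.19,0,0,0,0],
)

```text
time: 11.5
position: [0.514, 0.111, 0.1625]
tool_rot: [0.649, 0.76, -0.0, -0.0]
ft_force: [-2.2, 1.9, -1.5]
grip_width: 0.0294
grip_force: 59.6
```

```bash
python3 p.py 0.79 0.19 3 4.2
```

```text
t 11.65 z 0.1625 F [-1.7   2.07] |F| 2.68 Fn 2.57 Ft -0.76 phi rel 57.2 clampframe 19.6 27.6
T,1/k,R [5.0167e+02 1.4023e+02 2.3000e-01 3.0540e+01]
[0.152 0.062] [0.3   0.132] [0.445 0.21 ] [0.586 0.296] [0.719 0.394] [0.847 0.498] [0.969 0.609] [1.085 0.727] [1.195 0.85 ] [1.298 0.979]
```

Call:
send_rows(
  moves=[0.2,0.15,0.06,0,0,0,0,0.2,0.3,0.13,0,0,0,0,0.2,0.445,0.21,0,0,0,0,0.2,0.585,0.295,0,0,0,0,0.2,0.72,0.39,0,0,0,0],
)

```text
time: 12.07
position: [0.521, 0.1149, 0.1624]
tool_rot: [0.649, 0.76, -0.0, -0.0]
ft_force: [-2.9, 1.4, -1.5]
grip_width: 0.0297
grip_force: 59.6
```

```bash
python3 p.py 0.72 0.39 3 4.2
```

```text
t 12.22 z 0.1625 F [-2.33  2.21] |F| 3.21 Fn 3.17 Ft -0.52 phi rel 71.7 clampframe 12.3 31.4
T,1/k,R [5.0186e+02 1.4046e+02 2.6000e-01 3.0700e+01]
[0.132 0.1  ] [0.259 0.207] [0.38  0.321] [0.495 0.442] [0.6  0.57] [0.698 0.705] [0.79  0.844] [0.873 0.988] [0.95  1.136] [1.018 1.288]
```

Call:
send_rows(
  moves=[0.2,0.13,0.1,0,0,0,0,0.2,0.26,0.205,0,0,0,0,0.2,0.38,0.32,0,0,0,0,0.2,0.495,0.44,0,0,0,0,0.2,0.6,0.57,0,0,0,0],
)

```text
time: 12.63
position: [0.5268, 0.1207, 0.1624]
tool_rot: [0.649, 0.76, -0.001, -0.0]
ft_force: [-4.0, 0.7, -0.7]
grip_width: 0.03
grip_force: 59.6
```

```bash
python3 p.py 0.6 0.57 3 4.2
```

```text
t 12.78 z 0.1625 F [-3.59  1.85] |F| 4.04 Fn 3.97 Ft -0.74 phi rel 86.6 clampframe 4.2 33.1
T,1/k,R [5.0188e+02 1.4052e+02 2.7000e-01 3.0730e+01]
[0.1   0.134] [0.192 0.272] [0.277 0.416] [0.355 0.563] [0.423 0.715] [0.484 0.87 ] [0.537 1.029] [0.581 1.19 ] [0.616 1.352] [0.643 1.517]
```

Call:
send_rows(
  moves=[0.2,0.1,0.135,0,0,0,0,0.2,0.19,0.27,0,0,0,0,0.2,0.275,0.415,0,0,0,0,0.2,0.355,0.565,0,0,0,0,0.2,0.425,0.715,0,0,0,0],
)

```text
time: 13.2
position: [0.531, 0.1277, 0.1624]
tool_rot: [0.649, 0.76, -0.001, -0.0]
ft_force: [-4.5, 1.0, 0.1]
grip_width: 0.0295
grip_force: 59.6
```

```bash
python3 p.py 0.425 0.715 3 4.2
```

```text
t 13.35 z 0.1624 F [-4.36  1.22] |F| 4.53 Fn 4.49 Ft -0.56 phi rel 101.7 clampframe -4.1 32.6
T,1/k,R [5.0187e+02 1.4047e+02 2.6000e-01 3.0690e+01]
[0.059 0.156] [0.11  0.315] [0.153 0.476] [0.187 0.639] [0.213 0.803] [0.232 0.969] [0.241 1.135] [0.242 1.301] [0.234 1.468] [0.217 1.633]
```

Call:
send_rows(
  moves=[0.2,0.06,0.155,0,0,0,0,0.2,0.11,0.315,0,0,0,0,0.2,0.155,0.475,0,0,0,0,0.2,0.185,0.64,0,0,0,0,0.2,0.21,0.805,0,0,0,0],
)

```text
time: 13.77
position: [0.5331, 0.1353, 0.1624]
tool_rot: [0.649, 0.761, -0.001, -0.0]
ft_force: [-5.3, -2.5, 0.8]
grip_width: 0.0297
grip_force: 59.6
```

```bash
python3 p.py 0.21 0.805 3 4.2
```

```text
t 13.92 z 0.1624 F [-4.8  -0.61] |F| 4.84 Fn 4.68 Ft -1.23 phi rel 116.9 clampframe -11.9 29.7
T,1/k,R [5.0188e+02 1.4034e+02 2.6000e-01 3.0600e+01]
[0.016 0.165] [0.023 0.331] [0.022 0.497] [0.012 0.663] [-0.005  0.828] [-0.031  0.992] [-0.066  1.154] [-0.109  1.314] [-0.16   1.472] [-0.22   1.627]
```

Call:
send_rows(
  moves=[0.2,0.015,0.165,0,0,0,0,0.2,0.02,0.33,0,0,0,0,0.2,0.02,0.495,0,0,0,0,0.2,0.01,0.66,0,0,0,0,0.2,-0.005,0.83,0,0,0,0],
)

```text
time: 14.33
position: [0.5332, 0.143, 0.1624]
tool_rot: [0.649, 0.761, -0.001, 0.0]
ft_force: [-4.9, -3.3, -0.0]
grip_width: 0.0297
grip_force: 59.6
```

```bash
python3 p.py -0.005 0.83 3 4.2
```

```text
t 14.48 z 0.1625 F [-4.63 -1.66] |F| 4.92 Fn 4.81 Ft -1.02 phi rel 132.1 clampframe -18.7 25.0
T,1/k,R [5.0190e+02 1.4024e+02 2.6000e-01 3.0510e+01]
[-0.029  0.163] [-0.066  0.325] [-0.112  0.484] [-0.166  0.641] [-0.226  0.795] [-0.293  0.946] [-0.369  1.093] [-0.452  1.236] [-0.543  1.374] [-0.641  1.508]
```

Call:
send_rows(
  moves=[0.2,-0.03,0.165,0,0,0,0,0.2,-0.065,0.325,0,0,0,0,0.2,-0.11,0.485,0,0,0,0,0.2,-0.165,0.64,0,0,0,0,0.2,-0.225,0.795,0,0,0,0],
)

```text
time: 14.9
position: [0.5316, 0.1506, 0.1626]
tool_rot: [0.649, 0.761, -0.001, 0.001]
ft_force: [-3.9, -4.8, -0.1]
grip_width: 0.0297
grip_force: 59.6
```

```bash
python3 p.py -0.225 0.795 3 4.2
```

```text
t 15.05 z 0.1626 F [-4.07 -3.26] |F| 5.21 Fn 5.02 Ft -1.42 phi rel 147.4 clampframe -24.0 18.7
T,1/k,R [5.0193e+02 1.4012e+02 2.6000e-01 3.0400e+01]
[-0.071  0.149] [-0.15   0.295] [-0.236  0.436] [-0.329  0.572] [-0.427  0.705] [-0.532  0.832] [-0.643  0.954] [-0.761  1.069] [-0.884  1.179] [-1.013  1.282]
```

Call:
send_rows(
  moves=[0.2,-0.075,0.145,0,0,0,0,0.2,-0.155,0.29,0,0,0,0,0.2,-0.24,0.43,0,0,0,0,0.2,-0.33,0.57,0,0,0,0,0.2,-0.43,0.7,0,0,0,0],
)

```text
time: 15.47
position: [0.5282, 0.1573, 0.1628]
tool_rot: [0.649, 0.761, -0.001, 0.002]
ft_force: [-3.5, -5.2, 0.3]
grip_width: 0.0293
grip_force: 59.6
```

```bash
python3 p.py -0.43 0.7 3 4
```

```text
t 15.62 z 0.1628 F [-3.03 -4.08] |F| 5.08 Fn 4.9 Ft -1.34 phi rel 162.5 clampframe -27.3 11.2
T,1/k,R [5.0198e+02 1.4001e+02 2.7000e-01 3.0280e+01]
[-0.107  0.125] [-0.221  0.244] [-0.341  0.357] [-0.466  0.463] [-0.595  0.565] [-0.729  0.66 ] [-0.867  0.748] [-1.011  0.829] [-1.158  0.901] [-1.308  0.967]
```

Call:
send_rows(
  moves=[0.2,-0.11,0.125,0,0,0,0,0.2,-0.22,0.245,0,0,0,0,0.2,-0.34,0.355,0,0,0,0,0.2,-0.465,0.465,0,0,0,0,0.2,-0.595,0.565,0,0,0,0],
)

```text
time: 16.03
position: [0.5233, 0.1629, 0.1631]
tool_rot: [0.649, 0.761, 0.0, 0.003]
ft_force: [-1.4, -4.6, -0.6]
grip_width: 0.0298
grip_force: 59.6
```

```bash
python3 p.py -0.595 0.565 3 4.2
```

```text
t 16.18 z 0.1631 F [-1.73 -4.74] |F| 5.05 Fn 4.84 Ft -1.44 phi rel 177.7 clampframe -28.6 3.1
T,1/k,R [5.0203e+02 1.3993e+02 2.8000e-01 3.0180e+01]
[-0.135  0.094] [-0.275  0.18 ] [-0.419  0.259] [-0.567  0.331] [-0.717  0.395] [-0.871  0.452] [-1.028  0.501] [-1.187  0.541] [-1.348  0.573] [-1.511  0.596]
```

Call:
send_rows(
  moves=[0.2,-0.135,0.095,0,0,0,0,0.2,-0.275,0.18,0,0,0,0,0.2,-0.42,0.26,0,0,0,0,0.2,-0.565,0.33,0,0,0,0,0.2,-0.715,0.395,0,0,0,0],
)

```text
time: 16.6
position: [0.5169, 0.1675, 0.1633]
tool_rot: [0.649, 0.761, 0.001, 0.003]
ft_force: [0.4, -5.0, 0.3]
grip_width: 0.0297
grip_force: 59.6
```

```bash
python3 p.py -0.715 0.395 3 4.2
```

```text
t 16.75 z 0.1632 F [ 0.11 -5.18] |F| 5.18 Fn 4.77 Ft -2.01 phi rel 192.7 clampframe -27.9 -5.1
T,1/k,R [5.0206e+02 1.3988e+02 2.8000e-01 3.0120e+01]
[-0.155  0.055] [-0.312  0.102] [-0.472  0.14 ] [-0.633  0.17 ] [-0.795  0.194] [-0.958  0.208] [-1.122  0.215] [-1.286  0.212] [-1.45   0.201] [-1.613  0.182]
```

Call:
send_rows(
  moves=[0.2,-0.155,0.055,0,0,0,0,0.2,-0.31,0.1,0,0,0,0,0.2,-0.47,0.14,0,0,0,0,0.2,-0.635,0.17,0,0,0,0,0.2,-0.795,0.195,0,0,0,0],
)

```text
time: 17.17
position: [0.507, 0.1706, 0.1629]
tool_rot: [0.649, 0.76, 0.001, 0.001]
ft_force: [2.1, -4.9, 0.3]
grip_width: 0.0301
grip_force: 59.6
```

```bash
python3 p.py -0.795 0.195 3 4.2
```

```text
t 17.32 z 0.1628 F [ 1.8  -4.77] |F| 5.1 Fn 4.53 Ft -2.34 phi rel 207.8 clampframe -25.0 -12.7
T,1/k,R [5.0207e+02 1.3987e+02 2.9000e-01 3.0100e+01]
[-0.164  0.014] [-0.327  0.019] [-0.491  0.015] [-0.655  0.003] [-0.818 -0.017] [-0.979 -0.045] [-1.139 -0.081] [-1.296 -0.126] [-1.451 -0.179] [-1.603 -0.24 ]
```

Call:
send_rows(
  moves=[0.2,-0.165,0.015,0,0,0,0,0.2,-0.325,0.02,0,0,0,0,0.2,-0.49,0.015,0,0,0,0,0.2,-0.655,0.005,0,0,0,0,0.2,-0.82,-0.015,0,0,0,0],
)

```text
time: 17.73
position: [0.4982, 0.1707, 0.1627]
tool_rot: [0.649, 0.76, 0.001, 0.0]
ft_force: [3.3, -4.2, -0.3]
grip_width: 0.0298
grip_force: 59.6
```

```bash
python3 p.py -0.82 -0.015 3 4.2; python3 -c "
import json;from h import *;print(json.load(open('s.json'))['c'],monitor.get_obs()['position'])"
```

```text
t 17.88 z 0.1626 F [ 2.42 -3.98] |F| 4.66 Fn 4.29 Ft -1.81 phi rel 222.8 clampframe -20.2 -19.4
T,1/k,R [5.0208e+02 1.3986e+02 2.9000e-01 3.0100e+01]
[-0.161 -0.029] [-0.321 -0.066] [-0.479 -0.111] [-0.633 -0.165] [-0.785 -0.226] [-0.934 -0.295] [-1.079 -0.372] [-1.219 -0.456] [-1.356 -0.547] [-1.487 -0.646] [0.49750000000000005, 0.17085] [0.49740978 0.17057915 0.16261523]
```

Tracking agrees with the commands. Continuing.

Call:
send_rows(
  moves=[0.2,-0.16,-0.03,0,0,0,0,0.2,-0.32,-0.065,0,0,0,0,0.2,-0.48,-0.11,0,0,0,0,0.2,-0.635,-0.165,0,0,0,0,0.2,-0.785,-0.225,0,0,0,0],
)

```text
time: 18.3
position: [0.4901, 0.1684, 0.1626]
tool_rot: [0.65, 0.76, 0.001, 0.0]
ft_force: [3.8, -2.4, -0.3]
grip_width: 0.0297
grip_force: 59.6
```

```bash
python3 p.py -0.785 -0.225 3 4.2
```

```text
t 18.45 z 0.1626 F [ 3.02 -2.82] |F| 4.13 Fn 3.79 Ft -1.66 phi rel 237.8 clampframe -13.9 -24.6
T,1/k,R [5.0206e+02 1.3988e+02 2.8000e-01 3.0130e+01]
[-0.149 -0.068] [-0.294 -0.144] [-0.435 -0.228] [-0.572 -0.318] [-0.703 -0.417] [-0.829 -0.522] [-0.949 -0.633] [-1.063 -0.751] [-1.171 -0.874] [-1.272 -1.003]
```

Call:
send_rows(
  moves=[0.2,-0.15,-0.065,0,0,0,0,0.2,-0.295,-0.14,0,0,0,0,0.2,-0.44,-0.225,0,0,0,0,0.2,-0.575,-0.315,0,0,0,0,0.2,-0.705,-0.415,0,0,0,0],
)

```text
time: 18.87
position: [0.4831, 0.1642, 0.1626]
tool_rot: [0.65, 0.76, 0.0, 0.0]
ft_force: [3.5, -1.7, -0.7]
grip_width: 0.03
grip_force: 59.6
```

```bash
python3 p.py -0.705 -0.415 3 4.2
```

```text
t 19.02 z 0.1626 F [ 3.19 -2.38] |F| 3.98 Fn 3.85 Ft -1.03 phi rel 252.8 clampframe -6.5 -28.1
T,1/k,R [5.0204e+02 1.3989e+02 2.8000e-01 3.0150e+01]
[-0.126 -0.105] [-0.246 -0.216] [-0.361 -0.334] [-0.469 -0.457] [-0.57  -0.586] [-0.664 -0.72 ] [-0.752 -0.859] [-0.831 -1.002] [-0.904 -1.15 ] [-0.968 -1.301]
```

Call:
send_rows(
  moves=[0.2,-0.13,-0.105,0,0,0,0,0.2,-0.25,-0.215,0,0,0,0,0.2,-0.365,-0.335,0,0,0,0,0.2,-0.475,-0.455,0,0,0,0,0.2,-0.575,-0.585,0,0,0,0],
)

```text
time: 19.43
position: [0.4773, 0.1584, 0.1626]
tool_rot: [0.65, 0.76, 0.0, 0.0]
ft_force: [3.7, -0.3, -1.2]
grip_width: 0.0295
grip_force: 59.6
```

```bash
python3 p.py -0.575 -0.585 3 4.2
```

```text
t 19.58 z 0.1626 F [ 4.03 -1.57] |F| 4.32 Fn 4.17 Ft -1.14 phi rel 267.8 clampframe 1.6 -29.5
T,1/k,R [5.0203e+02 1.3989e+02 2.8000e-01 3.0150e+01]
[-0.094 -0.135] [-0.18  -0.274] [-0.259 -0.418] [-0.331 -0.566] [-0.395 -0.717] [-0.452 -0.871] [-0.5   -1.027] [-0.54  -1.186] [-0.571 -1.347] [-0.595 -1.51 ]
```

Call:
send_rows(
  moves=[0.2,-0.095,-0.135,0,0,0,0,0.2,-0.18,-0.275,0,0,0,0,0.2,-0.26,-0.42,0,0,0,0,0.2,-0.33,-0.565,0,0,0,0,0.2,-0.395,-0.715,0,0,0,0],
)

```text
time: 20.0
position: [0.4732, 0.1512, 0.1626]
tool_rot: [0.65, 0.76, 0.0, 0.0]
ft_force: [4.7, 0.0, -1.0]
grip_width: 0.03
grip_force: 59.6
```

```bash
python3 p.py -0.395 -0.715 3 4.2
```

```text
t 20.15 z 0.1626 F [ 4.17 -0.78] |F| 4.24 Fn 4.16 Ft -0.81 phi rel 282.8 clampframe 9.7 -28.8
T,1/k,R [5.0202e+02 1.3989e+02 2.8000e-01 3.0150e+01]
[-0.056 -0.154] [-0.105 -0.311] [-0.145 -0.47 ] [-0.177 -0.631] [-0.2   -0.793] [-0.214 -0.957] [-0.221 -1.12 ] [-0.218 -1.284] [-0.207 -1.448] [-0.188 -1.611]
```

Call:
send_rows(
  moves=[0.2,-0.055,-0.155,0,0,0,0,0.2,-0.105,-0.31,0,0,0,0,0.2,-0.145,-0.47,0,0,0,0,0.2,-0.175,-0.63,0,0,0,0,0.2,-0.2,-0.795,0,0,0,0],
)

```text
time: 20.57
position: [0.4712, 0.1433, 0.1626]
tool_rot: [0.65, 0.76, 0.0, -0.0]
ft_force: [4.8, 1.6, 0.1]
grip_width: 0.0302
grip_force: 59.6
```

```bash
python3 p.py -0.2 -0.795 3 4.2
```

```text
t 20.72 z 0.1626 F [4.58 0.48] |F| 4.61 Fn 4.5 Ft -1.01 phi rel 297.8 clampframe 17.4 -25.9
T,1/k,R [5.0204e+02 1.3990e+02 2.8000e-01 3.0170e+01]
[-0.014 -0.163] [-0.02  -0.327] [-0.017 -0.491] [-0.005 -0.655] [ 0.015 -0.818] [ 0.043 -0.979] [ 0.079 -1.139] [ 0.124 -1.297] [ 0.177 -1.452] [ 0.239 -1.604]
```

Call:
send_rows(
  moves=[0.2,-0.015,-0.165,0,0,0,0,0.2,-0.02,-0.325,0,0,0,0,0.2,-0.015,-0.49,0,0,0,0,0.2,-0.005,-0.655,0,0,0,0,0.2,0.015,-0.82,0,0,0,0],
)

```text
time: 21.13
position: [0.4713, 0.1351, 0.1626]
tool_rot: [0.65, 0.76, 0.0, -0.0]
ft_force: [4.2, 3.0, -0.7]
grip_width: 0.0298
grip_force: 59.6
```

```bash
python3 p.py 0.015 -0.82 3 4.2
```

```text
t 21.28 z 0.1625 F [4.72 1.96] |F| 5.12 Fn 4.96 Ft -1.25 phi rel -47.1 clampframe 24.1 -21.2
T,1/k,R [5.0206e+02 1.3991e+02 2.6000e-01 3.0220e+01]
[ 0.029 -0.161] [ 0.067 -0.321] [ 0.113 -0.479] [ 0.167 -0.633] [ 0.229 -0.785] [ 0.298 -0.934] [ 0.375 -1.079] [ 0.459 -1.219] [ 0.55  -1.355] [ 0.649 -1.486]
```

Call:
send_rows(
  moves=[0.2,0.03,-0.16,0,0,0,0,0.2,0.065,-0.32,0,0,0,0,0.2,0.115,-0.48,0,0,0,0,0.2,0.165,-0.635,0,0,0,0,0.2,0.23,-0.785,0,0,0,0],
)

```text
time: 21.7
position: [0.4733, 0.1277, 0.1625]
tool_rot: [0.65, 0.76, 0.0, -0.001]
ft_force: [4.1, 5.1, -1.2]
grip_width: 0.0295
grip_force: 59.6
```

```bash
python3 p.py 0.23 -0.785 3 4.0
```

```text
t 21.85 z 0.1625 F [4.11 3.3 ] |F| 5.28 Fn 5.09 Ft -1.39 phi rel -32.1 clampframe 29.2 -14.8
T,1/k,R [5.0208e+02 1.3993e+02 2.4000e-01 3.0280e+01]
[ 0.071 -0.148] [ 0.149 -0.292] [ 0.235 -0.431] [ 0.328 -0.566] [ 0.427 -0.697] [ 0.532 -0.822] [ 0.643 -0.942] [ 0.761 -1.055] [ 0.884 -1.163] [ 1.013 -1.264]
```

Call:
send_rows(
  moves=[0.2,0.075,-0.145,0,0,0,0,0.2,0.155,-0.29,0,0,0,0,0.2,0.24,-0.43,0,0,0,0,0.2,0.335,-0.565,0,0,0,0,0.2,0.435,-0.695,0,0,0,0],
)

```text
time: 22.27
position: [0.477, 0.1211, 0.1624]
tool_rot: [0.65, 0.76, 0.0, -0.001]
ft_force: [2.5, 6.0, 0.3]
grip_width: 0.0296
grip_force: 59.6
```

```bash
python3 p.py 0.435 -0.695 3 4.0
```

```text
t 22.42 z 0.1624 F [3.71 4.14] |F| 5.56 Fn 5.48 Ft -0.93 phi rel -17.0 clampframe 32.5 -7.3
T,1/k,R [5.0211e+02 1.3997e+02 2.1000e-01 3.0410e+01]
[ 0.105 -0.125] [ 0.216 -0.245] [ 0.334 -0.359] [ 0.457 -0.467] [ 0.586 -0.567] [ 0.72  -0.661] [ 0.859 -0.747] [ 1.002 -0.826] [ 1.149 -0.898] [ 1.3   -0.962]
```

Call:
send_rows(
  moves=[0.2,0.11,-0.12,0,0,0,0,0.2,0.22,-0.24,0,0,0,0,0.2,0.34,-0.35,0,0,0,0,0.2,0.46,-0.46,0,0,0,0,0.2,0.59,-0.56,0,0,0,0],
)

```text
time: 22.83
position: [0.4819, 0.1159, 0.1622]
tool_rot: [0.65, 0.76, -0.0, -0.002]
ft_force: [2.0, 6.2, 0.7]
grip_width: 0.0299
grip_force: 59.6
```

```bash
python3 p.py 0.59 -0.56 3 4.0
```

```text
t 22.98 z 0.1622 F [2.72 5.66] |F| 6.28 Fn 6.17 Ft -1.18 phi rel -2.0 clampframe 33.8 0.7
T,1/k,R [5.0213e+02 1.4001e+02 1.6000e-01 3.0590e+01]
[ 0.134 -0.094] [ 0.272 -0.181] [ 0.415 -0.261] [ 0.561 -0.333] [ 0.712 -0.397] [ 0.866 -0.453] [ 1.022 -0.5  ] [ 1.181 -0.539] [ 1.341 -0.57 ] [ 1.503 -0.593]
```

Call:
send_rows(
  moves=[0.2,0.07,-0.02,0,0,0,0,0.2,0.14,-0.04,0,0,0,0,0.2,0.2,-0.08,0,0,0,0,0.2,0.2,-0.08,0,0,0,0,0.2,0.2,-0.08,0,0,0,0],
)

```text
time: 23.4
position: [0.4835, 0.1148, 0.162]
tool_rot: [0.65, 0.76, -0.001, -0.003]
ft_force: [1.4, 4.4, -0.7]
grip_width: 0.0301
grip_force: 59.6
```

```bash
python3 p.py 0.2 -0.08 6 4.0
```

```text
t 23.55 z 0.162 F [1.7  4.86] |F| 5.15 Fn 5.02 Ft -1.18 phi rel 1.9 clampframe 33.3 2.8
T,1/k,R [5.0215e+02 1.4006e+02 1.4000e-01 3.0660e+01]
[ 0.275 -0.169] [ 0.568 -0.308] [ 0.875 -0.416] [ 1.192 -0.492] [ 1.518 -0.524] [ 1.844 -0.521] [ 2.169 -0.484] [ 2.488 -0.414] [ 2.798 -0.31 ] [ 3.096 -0.175]
```

Circle closed at the mark, with force about 5 N. Backing off inward, then lifting out.

Call:
send_rows(
  moves=[0.2,0.05,0.08,0,0,0,0,0.2,0.2,0.3,0,0,0,0,0.2,0.5,0.8,0,0,0,0,0.2,0.9,1.3,0,0,0,0,0.2,1.2,1.8,0,0,0,0],
)

```text
time: 23.97
position: [0.4976, 0.1319, 0.1622]
tool_rot: [0.649, 0.76, -0.001, -0.0]
ft_force: [0.7, 1.2, -1.2]
grip_width: 0.0296
grip_force: 59.6
```

Call:
send_rows(
  moves=[0.2,0.3,0.4,0.5,0,0,0,0.2,0.3,0.4,1.5,0,0,0,0.2,0.3,0.4,3,0,0,0,0.2,0.3,0.4,4.5,0,0,0,0.2,0.3,0.4,5,0,0,0],
)

```text
time: 24.38
position: [0.5021, 0.1359, 0.2152]
tool_rot: [0.649, 0.761, 0.001, 0.002]
ft_force: [0.1, -0.1, -1.1]
grip_width: 0.03
grip_force: 59.6
```

```bash
python3 - <<'E'
import json; from h import *
from scipy.spatial.transform import Rotation as Ro
c=np.array(json.load(open('s.json'))['c'])+[.015,.022]
for i in range(3): k=cam('scene')
o=monitor.get_obs(); print('cmd',c,o['position'],o['time'],o['ft_force'],o['moment'],Ro.from_quat(o['tool_rot']).as_matrix()[:,2])
cv2.imwrite('pics/b.png',cv2.resize(k['pixels'][90:230,220:400],None,fx=4,fy=4))
E
```

```text
cmd [0.5006 0.1361] [0.5009325  0.13575839 0.21316984] 24.5333 [ 0.32873116 -0.57184826 -1.23574797] [-0.0398273   0.09053353  0.05364271] [ 1.19989556e-03 -9.17371107e-05 -9.99999276e-01]
```

View pics/b.png

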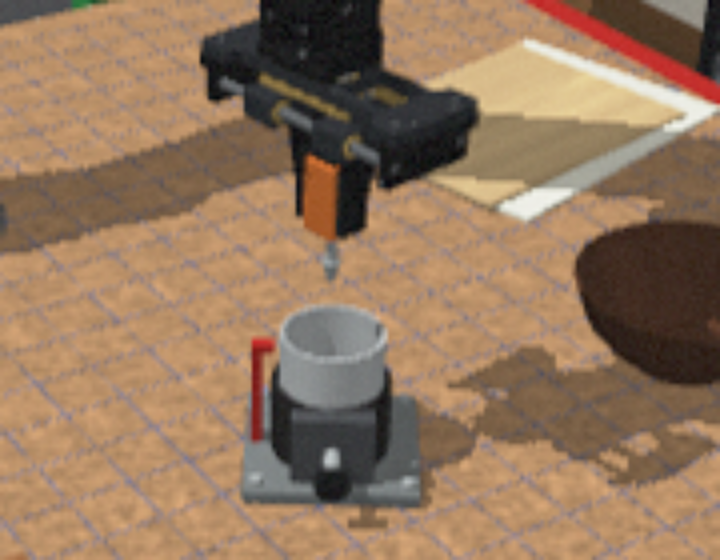

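The tool is still upright in the grip and clear of the tube (tip at (331,278)). Moving back to the stand.

Call:
send_rows(
  moves=[0.2,0.3,-1,0,0,0,0,0.2,0.8,-3,0,0,0,0,0.2,1.5,-5.5,0,0,0,0,0.2,2.2,-8,0,0,0,0,0.2,2.9,-10.5,0,0,0,0],
)

```text
time: 24.95
position: [0.5294, 0.0291, 0.2115]
tool_rot: [0.649, 0.761, -0.001, -0.001]
ft_force: [0.3, -0.1, -2.3]
grip_width: 0.0296
grip_force: 59.6
```

Call:
send_rows(
  moves=[0.2,0.7,-2.5,0,0,0,0,0.2,1.4,-5,0,0,0,0,0.2,2.1,-7.5,0,0,0,0,0.2,2.8,-10,0,0,0,0,0.2,3.4,-12.3,0,0,0,0],
)

```text
time: 25.37
position: [0.5635, -0.0946, 0.2114]
tool_rot: [0.65, 0.76, -0.001, -0.001]
ft_force: [0.5, 0.5, -2.2]
grip_width: 0.0296
grip_force: 59.6
```

Call:
send_rows(
  moves=[0.2,0.6,-2.3,0,0,0,0,0.2,1.1,-4.3,0,0,0,0,0.2,1.6,-5.9,0,0,0,0,0.2,1.9,-7,0,0,0,0,0.2,2.04,-7.5,0,0,0,0],
)

```text
time: 25.78
position: [0.5844, -0.1692, 0.2118]
tool_rot: [0.65, 0.76, -0.0, -0.0]
ft_force: [0.1, 0.5, -2.7]
grip_width: 0.0297
grip_force: 59.6
```

Call:
send_rows(
  moves=[0.2,0,0,0,0,0,0,0.2,0,0,-1,0,0,0,0.2,0,0,-2.5,0,0,0,0.2,0,0,-3.5,0,0,0,0.2,0,0,-3.5,0,0,0],
)

```text
time: 26.2
position: [0.5821, -0.1651, 0.1746]
tool_rot: [0.649, 0.761, -0.001, -0.003]
ft_force: [-0.8, 0.6, -1.7]
grip_width: 0.03
grip_force: 59.6
```

```bash
python3 - <<'E'
from h import *
for i in range(4): k=cam('scene')
o=monitor.get_obs(); print(o['position'],o['time'],o['ft_force'],o['moment'])
cv2.imwrite('pics/d.png',cv2.resize(k['pixels'][150:290,130:310],None,fx=4,fy=4))
E
```

```text
[ 0.58466347 -0.16692783  0.17801944] 26.4 [ 0.4875556   0.39202366 -1.48817598] [-0.07505318  0.00928998  0.01229722]
```

View pics/d.png

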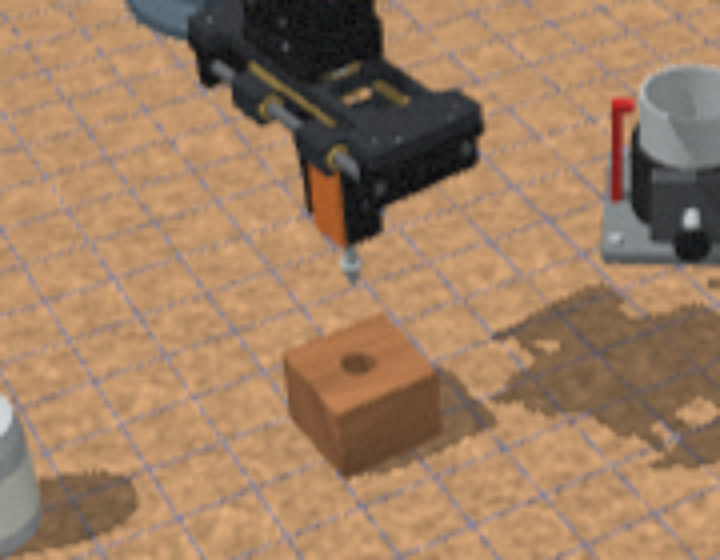

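The tip is at about (352,285) and the hole at (357,362). I'll check tip against hole numerically.

```bash
python3 - <<'E'
from h import *
k=cam('scene'); I=k['pixels']; g=cv2.cvtColor(I,cv2.COLOR_BGR2GRAY).astype(float)
o=monitor.get_obs(); print(o['position'],o['time'])
s=g[232:249,208:231]; m=s<np.median(s)*.72; v,u=np.nonzero(m); print('hole px',u.mean()+208,v.mean()+232,m.sum(),'->',ray(k,u.mean()+208,v.mean()+232,.053))
hsv=cv2.cvtColor(I,cv2.COLOR_BGR2HSV)
t=hsv[208:226,206:230]; m=(t[...,1]<75); v,u=np.nonzero(m)
z=o['position'][2]-.0205
for r in range(18):
    uu=np.nonzero(m[r])[0]
    print(r+208,(uu+206).tolist(), end=' | ')
print()
def proj(p): q=k['R']@np.array(p)+k['t']; return k['f']*q[:2]/q[2]+[k['cx'],k['cy']]
x,y=o['position'][:2]
for d in(.01,.024,.032,.040): print(d,proj([x,y+.001,z-d]))
w=cam('top'); h=cv2.cvtColor(w['pixels'],cv2.COLOR_BGR2GRAY)
E
```

```text
[ 0.58476075 -0.16712295  0.17824016] 26.45
hole px 219.3793103448276 241.58620689655172 29 -> [ 0.58851008 -0.16859104  0.053     ]
208 [217, 218, 219, 220, 223] | 209 [211, 218, 220] | 210 [212, 217] | 211 [212, 213, 217, 218] | 212 [211, 213, 214, 216, 217, 218] | 213 [208, 210, 216, 217, 218] | 214 [207, 208, 215, 216, 217, 218, 219] | 215 [215, 216, 217, 218, 219, 220] | 216 [215, 216, 217, 218, 219] | 217 [216, 217, 218, 219] | 218 [216, 217, 218, 219, 227] | 219 [217, 218, 219, 220, 224, 226, 227] | 220 [217, 218, 220, 221, 223] | 221 [218, 220, 221, 222] | 222 [217, 218, 220, 222, 223] | 223 [213, 215, 223] | 224 [210, 212, 223, 224] | 225 [207, 209, 210, 224] | 
0.01 [216.6902794  210.32763288]
0.024 [217.14011565 214.96319522]
0.032 [217.39422961 217.58183947]
0.04 [217.64624189 220.17882595]
```

Call:
send_rows(
  moves=[0.2,0,0,-1,0,0,0,0.2,0,0,-2,0,0,0,0.2,0,0,-3,0,0,0,0.2,0,0,-4,0,0,0,0.2,0,0,-5,0,0,0],
)

```text
time: 26.92
position: [0.5838, -0.1671, 0.1259]
tool_rot: [0.65, 0.76, -0.0, -0.001]
ft_force: [-0.6, -0.6, -1.9]
grip_width: 0.0296
grip_force: 59.6
```

Call:
send_rows(
  moves=[0.2,0,0,-1,0,0,0,0.2,0,0,-2,0,0,0,0.2,0,0,-3,0,0,0,0.2,0,0,-4,0,0,0,0.2,0,0,-4.5,0,0,0],
)

```text
time: 27.33
position: [0.5836, -0.1669, 0.0808]
tool_rot: [0.649, 0.76, -0.0, -0.001]
ft_force: [-0.5, 0.0, -1.7]
grip_width: 0.0299
grip_force: 59.6
```

Call:
send_rows(
  moves=[0.2,0,0,-0.15,0,0,0,0.2,0,0,-0.3,0,0,0,0.2,0,0,-0.45,0,0,0,0.2,0,0,-0.6,0,0,0,0.2,0,0,-0.65,0,0,0],
)

```text
time: 27.75
position: [0.5845, -0.1673, 0.0763]
tool_rot: [0.649, 0.76, 0.0, 0.0]
ft_force: [0.0, 0.1, -1.6]
grip_width: 0.0295
grip_force: 59.6
```

```bash
python3 r.py 3
```

```text
t 27.9 P [ 0.58441 -0.16729  0.07632] F [-0.17 -0.05 -1.58] M-M0 [-0.059 -0.045 -0.013] |Mxy| 0.074 dirF(M) -53.0
```

Call:
send_rows(
  moves=[0.2,0,0,-0.02,0,0,0,0.2,0,0,-0.04,0,0,0,0.2,0,0,-0.06,0,0,0,0.2,0,0,-0.08,0,0,0,0.2,0,0,-0.08,0,0,0],
)

```text
time: 28.32
position: [0.5843, -0.1673, 0.0755]
tool_rot: [0.649, 0.76, 0.0, 0.0]
ft_force: [-0.2, 0.5, 0.6]
grip_width: 0.0299
grip_force: 59.6
```

```bash
python3 r.py 3
```

```text
t 28.47 P [ 0.58432 -0.16726  0.07551] F [0.29 0.   0.9 ] M-M0 [-0.036  0.041 -0.02 ] |Mxy| 0.054 dirF(M) -139.0
```

The tool is seated: Fz went from −1.6 to +0.9 N. Releasing, then lifting clear.

Call:
send_rows(
  moves=[0.5,0,0,0,0,0,0,0.7,0,0,0,0,0,0,0.9,0,0,0,0,0,0,0.9,0,0,0,0,0,0,0.9,0,0,0,0,0,0],
)

```text
time: 28.88
position: [0.5843, -0.1673, 0.0752]
tool_rot: [0.649, 0.76, 0.0, 0.0]
ft_force: [0.1, 0.4, -0.7]
grip_width: 0.0552
grip_force: 0.0
```

Call:
send_rows(
  moves=[0.9,0,0,0,0,0,0,0.9,0,0,0,0,0,0,0.9,0,0,0,0,0,0,0.9,0,0,0,0,0,0,0.9,0,0,0,0,0,0],
)

```text
time: 29.3
position: [0.5843, -0.1673, 0.0752]
tool_rot: [0.649, 0.76, 0.0, 0.0]
ft_force: [-0.5, 0.0, -0.0]
grip_width: 0.0777
grip_force: 0.0
```

Call:
send_rows(
  moves=[0.9,0,0,1,0,0,0,0.9,0,0,3.5,0,0,0,0.9,0,0,6,0,0,0,0.9,0,0,9,0,0,0,0.9,0,0,12,0,0,0],
)

```text
time: 29.72
position: [0.5838, -0.167, 0.1968]
tool_rot: [0.649, 0.76, -0.0, -0.0]
ft_force: [0.6, -0.4, -0.1]
grip_width: 0.0783
grip_force: 0.0
```

Call:
send_rows(
  moves=[0.9,-2,0,1,0,0,0,0.9,-4,0,2,0,0,0,0.9,-6,0,2,0,0,0,0.9,-6,0,2,0,0,0,0.9,-6,0,2,0,0,0],
)

```text
time: 30.13
position: [0.5238, -0.1672, 0.2163]
tool_rot: [0.65, 0.76, 0.0, 0.001]
ft_force: [0.1, 0.4, 0.3]
grip_width: 0.0787
grip_force: 0.0
```

```bash
python3 - <<'E'
from h import *
for i in range(4): k=cam('scene')
o=monitor.get_obs(); print(o['position'],o['time'],o['grip_force'],o['grip_width'])
W=cloud(k); z=W[...,2]; v,u=np.mgrid[:420,:560]; near=(abs(u-219)<28)&(abs(v-240)<35)
q=W[near&(z>.106)&(z<.118)]; print(len(q),cv2.minAreaRect((q[:,:2]*1000).astype(np.float32)),np.median(q[:,2]))
cv2.imwrite('pics/e.png',k['pixels'][60:340,60:460])
E
```

```text
[ 0.52526833 -0.16747524  0.21521637] 30.3333 0.0 0.07857318743929181
109 ((585.8159790039062, -165.99249267578125), (28.024127960205078, 30.68114471435547), 10.093134880065918) 0.11200830047292713
```

View pics/e.png

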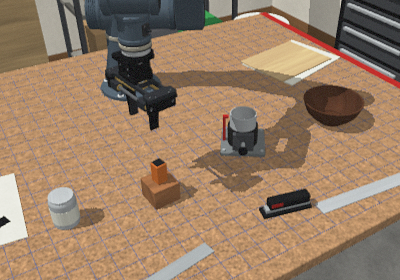

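The tool stands upright in the stand at (158,170), with its top at z = 0.112 within about 1 mm of where it started. The gripper is clear, and the tub, stapler and tin are where they were.

```bash
python3 -c "
from rig import workorder; print(workorder.hand_in())"
```

```text
the job is handed in; nothing more can be done
None
```

I ran the head once counter-clockwise round the tube's inner edge from the red mark at about 2–6.5 N by the wrist sensor. The tool is back upright in its stand and released, the tub, stapler and tin were not touched, and the job was handed in at about 30 s; the hand-in gave no verdict.

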